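# Roll the pigment jar up onto the jar mill

## Task

Load the jar mill: with your fingertips push the white porcelain jar that lies at the foot of the plywood ramp slowly and gently up the ramp and over the front roller, until it settles square between the two rollers, and leave it resting there on its own. Roll it, never lift it, do not let it get away from you and roll back down, and leave everything else on the bench where it stands.

Things in the scene. Friction and masses are not known exactly. Their poses are not given: they have to be found in the camera images.
- mill: Low bench jar mill with its loading ramp, one fixed unit. Origin on the bench (z = 0), on the centre line; x points level up the ramp, the way the jar is pushed; y along the rollers. In mm: lip at x = -120, front roller axle x = 90, back x = 138; grey bearing plates 50 high at |y| = 78 to 88, x = 64 to 164; blue drive housing x = 172 to 272, |y| below 105, 112 high, knob to 132.
- saddle (a point): Where the centre of the seated jar comes to rest between the two rollers: mill frame x = 114, y = 0, height 92 mm. Axes as the mill's. On the way over the front roller the jar's centre rises to 97 mm at x = 90, then the jar drops into the saddle by itself.
- ramp: The ramp's frame: origin at the top end on the centre line (mill frame x = 87, height 52 mm), x up the slope (11 degrees), z square to the running surface, which is z = 0 from x = -211 to -6 mm and tangent to the front roller. Two rubber strips carry the jar; cheeks at |y| = 72 to 80 stand 10 mm above them; the cross lip at the foot (x = -219 to -211) stands 12 mm above them.
- jar_center (a point): Centre of the jar to load: closed white glazed porcelain, blue bands and spots, lying across the ramp. Barrel 90 mm diameter, 112 mm long (y along its axle); neck, blue lid and clamp stick out 36 mm more at -y. 0.8 kg +-30 %, friction 0.35. Starts at the lip (mill x = -98, height 62 mm), rolls back when let go. 2 to 6 N moves it if pushed at or below mid-height; higher, it jams. Over 0.25 m/s on the ramp is run away.
- roller_front: Front roller, turns freely: rubber tyres 32 mm in diameter at |y| = 25 to 51 mm; origin at the middle of its axle, 36 mm above the bench, y along the axle.
- roller_back: Back roller, the same, 48 mm beyond the front one; held by the standing drive it hardly turns.
- cat_plain: Loose sitting cat in unglazed white bisque, 85 mm tall, 52 mm across, standing beside the ramp (on the mill's -y side); origin under its base. Leave alone.
- cat_painted: Loose sitting bisque cat with pale-blue spots, 80 mm tall, 50 mm across; origin under its base. Leave alone.
- napkin_ring: Loose white bisque napkin ring standing on end beside the ramp, 48 mm across, 34 mm high; origin under it. Leave alone.
- spare_jar: Second white porcelain mill jar, loose, standing upright beside the mill with a white lid, 90 mm across, about 150 mm tall with its closure; origin under it. Leave alone.
- brush_pot: Loose blue pot 68 mm across and 95 mm tall full of brushes (about 215 mm to their tips); origin under it. Leave alone.
- rinse_bowl: Loose white empty bowl, 150 mm across, 55 mm high; origin under it. Leave alone.
- bottle_vase: Loose white bisque bottle vase, 70 mm square, 180 mm tall; origin under it. Leave alone.
There are look-alikes about, which are no part of the job. What is shaped like the part that bears jar_center but yellow is not meant.

How it is judged:
By the outcome, as a careful person would: the job done as asked, in the order asked, and still so for the second after the job is handed in, with the robot touching nothing.
It also fails if it takes over 42 s, if anything falls off the work surface, if the arm or the gripper's body presses on something with over 40 N, if the wrist force passes 120 N, or if a joint passes its speed limit or range.

## Robot

A 6-joint arm with a two-finger parallel gripper is mounted at the origin on the work surface. World frame = base frame: x ahead of the robot, y to its left, z up, the work surface at z = 0. Lengths are in m, angles in rad, forces in N, time in s.
With the tool pointing down it reaches from about 0.3 to 0.825 m from the base axis. Payload 5.4 kg.
Tool frame: the origin (TCP) lies midway between the tips of the shut fingers; the grasp point (between the pads) lies 19 mm behind it; z points along the fingers, y is the line along which they close (so a half turn about z gives the same grasp; the last joint's range is limited). The gripper opens to 92 mm and grips with 3 to 60 N. Pads are 20 mm wide; open, the fingers measure 128 mm over their backs; the gripper's body (75 mm by 189 mm) begins 69 mm behind the grasp point.
Start: joints at [-1.438, 0.158, 1.597, -0, 1.386, -0.21], TCP at [0.193, -0.542, 0.215] pointing down, gripper open.
Joint ranges: [-2.91, 2.91], [-0.94, 2.29], [0.18, 2.7], [-1.29, 4.43], [0.17, 2.64], [-3, 3]. Speed limits (rad/s): [2.57, 2.57, 3.14, 3.14, 3.14, 3.14].

## Interface

Orientations are given as a unit quaternion [x, y, z, w].
In Python, from bench import arm, eyes, workorder gives the robot as it stands.
- The arm moves only by the tool play_rows, never from a script. Its argument "increments" is a list that holds one entry, the list of rows, each a list of 5 numbers: the shift along the tool's x, y, z normalised to -1 to 1, where 1 is 0.04 m, then the turn about the tool's z normalised to -1 to 1, where 1 is 6 degrees, then the opening, from 0 (shut) to 1 (fully open). In form: [[[tx, ty, tz, roll, hand], ...]]. A call has 1 to 12 rows; each row shifts and turns the commanded pose from where the row before left it, along the tool's axes as they then stand; what a row does not reach is not made up. A row lasts 1/12 s, in which the tool goes at most 41.7 mm and 7.16 degrees, less where a joint would pass 70% of its speed; a pose out of reach is approached as far as the arm can. A call with a number of a shift or a turn outside -1 to 1 is refused whole. A call with a gripper value outside its range is refused whole. The fingers move at their own pace and stop on an object; "squeeze" is the grip in N (left out, the last holds). Time passes only in rows, so rows that do not move let the fingers close. It gives the time, the measured TCP pose, the force, the opening and the grip force at its end, in the units of the state.
- arm.sense(): the state, without advancing time (a new reading comes with each control period).
- eyes.read_camera(name): name is "scene" or "top" or "wrist"; returns the picture (480x640x3 uint8, red, green, blue); there is no depth.
- eyes.calibration(name): a dict with "fov_y" (degrees; the focal length in pixels is half the picture's height over the tangent of half this angle, whatever the lens; pixels are square), "cx", "cy" (the principal point, pixels), "xyz" and "rotation" of the camera in the world; the wrist camera has in their place "tool_from_camera" (4x4, takes a point from camera to tool coordinates, whose origin is the TCP and whose axes are the flange's). Camera axes: x right, y up, looking along -z (the intrinsics and any distortion apply to the point x, -y, -z); pixel columns grow to the right and rows downward; lengths in m; the calibration is good to about 2 mm. The wrist camera is an equidistant fisheye: a pixel r from the principal point sees the ray r / f radians off the axis. A picture is of the moment at which its call begins: read the wrist's pose just before it. calibration takes no time and is no camera call.
- workorder.hand_in(): hands the job in; it is judged then, once.
The state is a dict: "clock": time; "joints": joint angles; "joint_velocities": joint speeds; "joint_torque": joint torques, N m; "ee_pos": TCP position; "eef_rot": TCP orientation; "wrist_force": force on the tool from outside, world axes, zero at the start; "wrist_torque": the same for the moment, N m; "grip_width": finger opening in m; "grip_force": force on a finger pad.
Only numpy, scipy, OpenCV 4.12 (cv2) and the standard library are available. Lean on these libraries where they do the work, as an engineer would, in place of code of your own. Each camera call takes 0.05 s, during which the arm holds its last target. There are 200 camera calls.

## Working session

There is one attempt and no reset: what is moved stays moved. The work goes in short steps, Python scripts to look and compute and a tool call to move; the robot and the scene stay as the last step left them, time stands still between calls to the robot, and variables do not carry over. Pictures are saved under pics/ and viewed, at most 10 in all, crops included, and the job is handed in when it is done.

Besides the shell and the picture viewer there is one more tool, called as name([rows], argument=value, ...), one row to a line, values as JSON. play_rows: Moves the arm, as the interface text tells. Scaled input: -1 to 1 covers 0.04 m each way for a shift and 6 degrees each way for a turn. Its arguments: {"type":"object","properties":{"increments":{"type":"array","items":{"type":"array","items":{"type":"array","items":{"type":"number"}}}},"squeeze":{"type":"number"}},"required":["increments"]}

```bash
mkdir -p pics; ls; python3 - <<'E'
from bench import arm, eyes, workorder
import cv2,json,numpy as np
print(arm.sense())
for n in ("scene","top"):
    cv2.imwrite(f"pics/{n}0.png",eyes.read_camera(n)[:,:,::-1]); print(n,eyes.calibration(n))
print(eyes.calibration("wrist"))
E
```

```text
pics
{'clock': 0.0, 'joints': array([-1.43810082e+00,  1.59048813e-01,  1.59825722e+00, -2.14894184e-05,
        1.38620341e+00, -2.10070443e-01]), 'joint_velocities': array([-0.00128921,  0.0002555 , -0.00079037, -0.00012588,  0.00060692,
        0.00249092]), 'joint_torque': array([ 4.93164935e-04, -3.85572946e+01, -3.22105658e+01,  7.02087069e-02,
        3.79465171e-02, -1.28692773e-04]), 'ee_pos': array([ 0.19315616, -0.54090267,  0.21360655]), 'eef_rot': array([ 9.85349058e-01,  1.70547103e-01,  2.65162093e-05, -9.58085161e-04]), 'wrist_force': array([-0.46866879, -0.15889381,  0.37944333]), 'wrist_torque': array([ 0.01680836,  0.06142578, -0.0051586 ]), 'grip_force': 0.0, 'grip_width': 0.09200469817654046}
scene {'fov_y': 57.731648698246595, 'cx': 326.66958381299, 'cy': 240.67697675041774, 'xyz': array([ 0.94401783, -0.41862014,  0.95519568]), 'rotation': array([0.2672477 , 0.09863844, 0.34767123, 0.89329382])}
top {'fov_y': 48.29835225271979, 'cx': 319.44453017689847, 'cy': 240.66305796890407, 'xyz': array([0.36628194, 0.00819665, 1.49578867]), 'rotation': array([ 0.05836307, -0.05161222, -0.69486779,  0.71490467])}
{'fov_y': 65.70646984690485, 'cx': 318.82207841443085, 'cy': 246.30369055104612, 'tool_from_camera': array([[-5.53822677e-04,  9.71816909e-01,  2.35736270e-01,
         6.54432122e-02],
       [ 9.99999444e-01,  7.49680504e-04, -7.41208898e-04,
        -1.02606269e-03],
       [-8.97046226e-04,  2.35735728e-01, -9.71816784e-01,
        -1.69938167e-01],
       [ 0.00000000e+00,  0.00000000e+00,  0.00000000e+00,
         1.00000000e+00]])}
```

View pics/scene0.png

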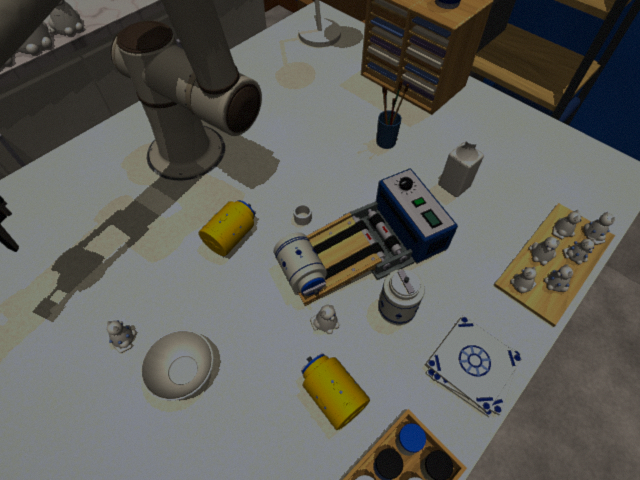

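View pics/top0.png

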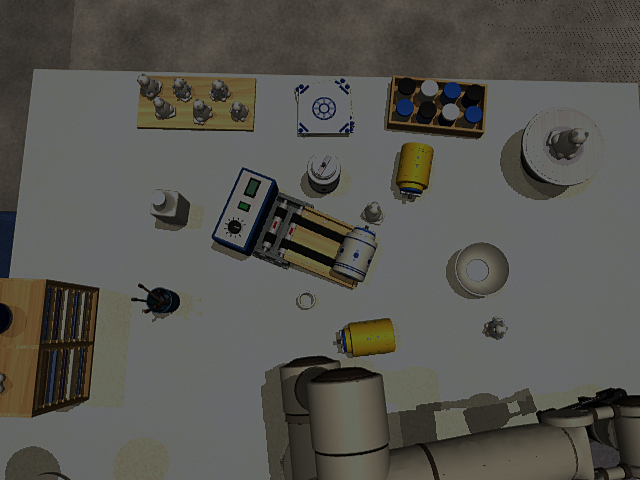

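The jar to load is the white one with blue bands lying on the plywood ramp (top 355,252; scene 300,263). The others are the yellow jars (top 368,338 and 415,170), which are the wrong colour, and the spare white jar standing upright (top 323,172). I'll confirm this in a crop.

```bash
python3 - <<'E'
import cv2
a=cv2.imread("pics/top0.png")[160:300,205:395]
cv2.imwrite("pics/crop.png",cv2.convertScaleAbs(cv2.resize(a,None,fx=4,fy=4,interpolation=cv2.INTER_CUBIC),alpha=1.5))
E
cat > h.py <<'E'
import numpy as np
from scipy.spatial.transform import Rotation as R
from bench import arm, eyes, workorder
def ray(n,u,v):
    c=eyes.calibration(n); f=240/np.tan(np.radians(c["fov_y"]/2))
    d=R.from_quat(c["rotation"]).apply([(u-c["cx"])/f,-(v-c["cy"])/f,-1]); return c["xyz"],d
def onz(n,u,v,z):
    o,d=ray(n,u,v); return o+d*(z-o[2])/d[2]
E
```

```text
(no output)
```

View pics/crop.png

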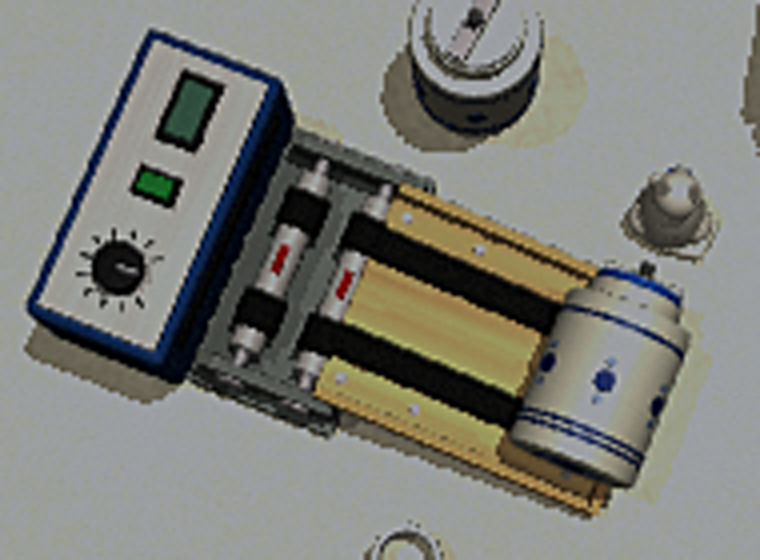

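```bash
python3 - <<'E'
from h import *
def P(u,v,z): return onz("top",205+u/4,160+v/4,z)
H=[P(*p,.112) for p in((152,32),(278,80),(155,362),(30,303))]
H=np.array(H);print(H.round(4));print([np.linalg.norm(H[i]-H[(i+1)%4]).round(4) for i in range(4)])
c=H.mean(0); ey=((H[1]+H[0])-(H[2]+H[3]))/2; print("yaw from y", np.degrees(np.arctan2(ey[1],ey[0])))
ex=((H[1]+H[2])-(H[0]+H[3]))/2; print("down dir",np.degrees(np.arctan2(ex[1],ex[0])))
f=P(345,285,.052);b=P(281,260,.052);print("front mid",f,"back",b,np.linalg.norm(f-b), "housing c",c)
t=np.array([P(372,238,.05),P(325,338,.05)]);print(t,np.linalg.norm(t[0]-t[1]),np.degrees(np.arctan2(*(t[0]-t[1])[[1,0]])))
j=[P(568,290,.062),P(690,340,.062),P(512,440,.062),P(635,485,.062)];print("jar",np.array(j).round(4),np.mean(j,0))
# mill frame estimate: x axis perpendicular
d=f-c; print("c->f",np.linalg.norm(d[:2]),np.degrees(np.arctan2(d[1],d[0])))
E
```

```text
[[0.7744 0.2349 0.112 ]
 [0.7436 0.1491 0.112 ]
 [0.5518 0.2215 0.112 ]
 [0.5885 0.3056 0.112 ]]
[np.float64(0.0911), np.float64(0.205), np.float64(0.0917), np.float64(0.1989)]
yaw from y -20.746729259624527
down dir -111.69066751020726
front mid [0.61661746 0.10327964 0.052     ] back [0.6328012  0.14784235 0.052     ] 0.04741042817875482 housing c [0.6645571  0.22777364 0.112     ]
[[0.65028146 0.0860544  0.05      ]
 [0.57986092 0.11570757 0.05      ]] 0.07640918335211036 -22.83532920617808
jar [[ 0.6156 -0.049   0.062 ]
 [ 0.5836 -0.1322  0.062 ]
 [ 0.5123 -0.0135  0.062 ]
 [ 0.4844 -0.0966  0.062 ]] [ 0.54900838 -0.07281414  0.062     ]
c->f 0.13340527142659211 -111.06048950983748
```

The crop confirms it: white barrel with blue bands, lying on the rubber strips against the lip (crop 600,380), neck on the -y side. The measured sizes match: roller spacing 47.4 mm, tyre spacing 76 mm. The mill yaw is about 69°, its origin about (0.584, 0.019), and the jar centre about (0.549, -0.073). I'll turn the tool first.

play_rows([
  [[0, 0, 0, -0.915, 0.6], [0, 0, 0, -0.915, 0.6], [0, 0, 0, -0.915, 0.6], [0, 0, 0, -0.915, 0.6], [0, 0, 0, -0.915, 0.6], [0, 0, 0, -0.915, 0.6], [0, 0, 0, -0.915, 0.6], [0, 0, 0, -0.915, 0.6], [0, 0, 0, -0.915, 0.6], [0, 0, 0, 0, 0.6]],
])

```text
clock: 0.93
ee_pos: [0.1932, -0.5412, 0.2141]
eef_rot: [0.823, 0.568, 0.0, -0.0]
wrist_force: [-0.3, 0.2, 0.1]
grip_width: 0.0548
grip_force: 0.0
```

```bash
python3 - <<'E'
from h import *
m=np.radians(69);ex=np.array([np.cos(m),np.sin(m)]);ey=np.array([-ex[1],ex[0]]);o=np.array([.584,.019])
for n,u,v,z in(("spare lid",323,160,.145),("brushpot",160,298,.1),("cat",373,212,.05),("ring",306,300,.034)):
    w=onz("top",u,v,z)[:2]; print(n,w,(w-o)@ex,(w-o)@ey)
E
```

```text
spare lid [0.79189009 0.02111783] 0.07647831323390698 -0.19332315153050234
brushpot [0.42267492 0.4350301 ] 0.33058382367934874 0.29970178879888104
cat [ 0.67701123 -0.11983753] -0.09628375363817326 -0.13658838023868275
ring [0.43132509 0.0573315 ] -0.018928257662358235 0.15627108707352705
```

play_rows([
  [[0.8, 0.3, 0, 0, 0.6], [0.8, 0.3, 0, 0, 0.6], [0.8, 0.3, 0, 0, 0.6], [0.8, 0.3, 0, 0, 0.6], [0.8, 0.3, 0, 0, 0.6], [0.8, 0.3, 0, 0, 0.6], [0.8, 0.3, 0, 0, 0.6], [0.8, 0.3, 0, 0, 0.6], [0.8, 0.3, 0, 0, 0.6], [0.8, 0.3, 0, 0, 0.6], [0.8, 0.3, 0, 0, 0.6], [0.8, 0.3, 0, 0, 0.6]],
])

```text
clock: 1.93
ee_pos: [0.4658, -0.2328, 0.2144]
eef_rot: [0.825, 0.566, -0.0, -0.0]
wrist_force: [0.7, 0.2, -0.1]
grip_width: 0.0553
grip_force: 0.0
```

play_rows([
  [[0.8, 0.25, 0, 0, 0.6], [0.8, 0.25, 0, 0, 0.6], [0.6, 0, 0, 0, 0.6], [0, 0, 0, 0, 0.6], [0, 0, 0, 0, 0.6]],
])

```text
clock: 2.35
ee_pos: [0.5152, -0.1585, 0.2142]
eef_rot: [0.824, 0.567, -0.0, -0.0]
wrist_force: [0.1, -0.5, 0.4]
grip_width: 0.055
grip_force: 0.0
```

```bash
cat >> h.py <<'E'
m=np.radians(69);ex=np.array([np.cos(m),np.sin(m)]);ey=np.array([-ex[1],ex[0]]);o=np.array([.584,.019])
def mill(w): return np.array([(w[:2]-o)@ex,(w[:2]-o)@ey,w[2]]).round(4)
E
python3 - <<'E'
from h import *
import cv2
s=arm.sense();print(mill(s["ee_pos"]),s["ee_pos"],R.from_quat(s["eef_rot"]).as_matrix().round(3))
cv2.imwrite("pics/w1.png",eyes.read_camera("wrist")[:,:,::-1])
E
```

```text
[-0.1904  0.0006  0.2142] [ 0.51520713 -0.15850036  0.21424586] [[ 0.357  0.934 -0.001]
 [ 0.934 -0.357 -0.   ]
 [-0.    -0.001 -1.   ]]
```

View pics/w1.png

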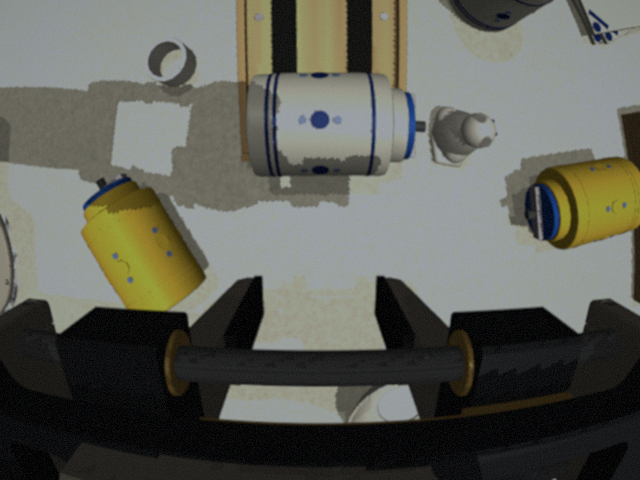

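The wrist view shows the jar square to the tool and centred (barrel columns 250–390, ramp middle about 323). The fingers come down behind it, at rows 275+. I'll descend and approach.

play_rows([
  [[0, 0, 0.6, 0, 0.6], [0, 0, 0.8, 0, 0.6], [0, 0, 0.8, 0, 0.6], [0, 0, 0.8, 0, 0.6], [0, 0, 0.7, 0, 0.6], [0, 0, 0.4, 0, 0.6], [0.2, 0, 0, 0, 0.6], [0.2, 0, 0, 0, 0.6], [0.2, 0, 0, 0, 0.6], [0, 0, 0, 0, 0.6]],
])

```text
clock: 3.23
ee_pos: [0.5255, -0.1364, 0.0526]
eef_rot: [0.824, 0.567, 0.001, 0.001]
wrist_force: [0.6, 0.3, 0.2]
grip_width: 0.0553
grip_force: 0.0
```

play_rows([
  [[0.07, 0, -0.01, 0, 0.6], [0.07, 0, -0.01, 0, 0.6], [0.07, 0, -0.01, 0, 0.6], [0.07, 0, -0.01, 0, 0.6], [0.07, 0, -0.01, 0, 0.6], [0.07, 0, -0.01, 0, 0.6]],
])

```text
clock: 3.73
ee_pos: [0.5298, -0.121, 0.0531]
eef_rot: [0.824, 0.567, 0.0, 0.0]
wrist_force: [-0.8, -0.2, -0.2]
grip_width: 0.0553
grip_force: 0.1
```

```bash
python3 - <<'E'
from h import *
s=arm.sense();print(mill(s["ee_pos"]),s["wrist_force"])
E
```

```text
[-0.1501  0.0004  0.0531] [-0.76936816 -0.15348401 -0.22723245]
```

play_rows([
  [[0.07, 0, 0.12, 0, 0.6], [0.08, 0, -0.015, 0, 0.6], [0.08, 0, -0.015, 0, 0.6], [0.08, 0, -0.015, 0, 0.6], [0.08, 0, -0.015, 0, 0.6], [0.08, 0, -0.015, 0, 0.6]],
])

```text
clock: 4.23
ee_pos: [0.5367, -0.1038, 0.0514]
eef_rot: [0.824, 0.567, -0.0, 0.0]
wrist_force: [-1.6, -4.1, 2.8]
grip_width: 0.055
grip_force: 2.4
```

```bash
python3 - <<'E'
from h import *
import cv2
s=arm.sense();print(mill(s["ee_pos"]),s["wrist_force"])
cv2.imwrite("pics/w2.png",eyes.read_camera("wrist")[:,:,::-1])
E
```

```text
[-1.316e-01  1.000e-04  5.140e-02] [-1.60480897 -4.11746614  2.76976783]
```

View pics/w2.png

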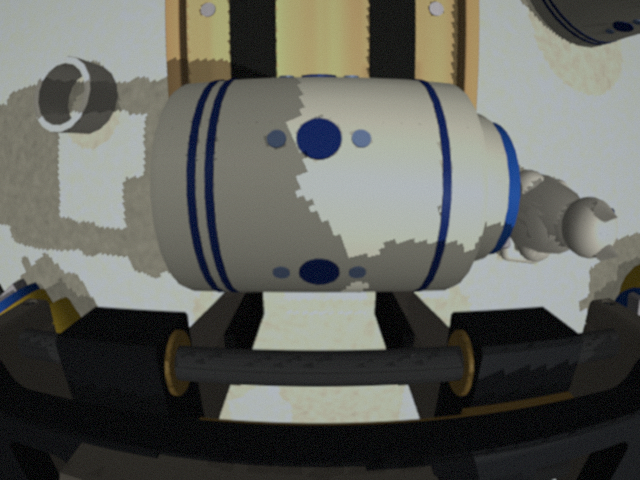

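Contact is good: both fingers sit behind the barrel at row 292, the jar is square, and the push is about 4.4 N. Continuing up the ramp.

play_rows([
  [[0.1, 0, -0.02, 0, 0.6], [0.1, 0, -0.02, 0, 0.6], [0.1, 0, -0.02, 0, 0.6], [0.1, 0, -0.02, 0, 0.6], [0.1, 0, -0.02, 0, 0.6], [0.1, 0, -0.02, 0, 0.6], [0.1, 0, -0.02, 0, 0.6], [0.1, 0, -0.02, 0, 0.6], [0.1, 0, -0.02, 0, 0.6], [0.1, 0, -0.02, 0, 0.6], [0.1, 0, -0.02, 0, 0.6], [0.1, 0, -0.02, 0, 0.6]],
])

```text
clock: 5.28
ee_pos: [0.5537, -0.0585, 0.0609]
eef_rot: [0.824, 0.567, -0.0, -0.0]
wrist_force: [-1.5, -4.6, 2.4]
grip_width: 0.0551
grip_force: 2.4
```

```bash
python3 - <<'E'
from h import *
import cv2
s=arm.sense();print(mill(s["ee_pos"]),s["wrist_force"])
cv2.imwrite("pics/w3.png",eyes.read_camera("wrist")[:,:,::-1])
E
```

```text
[-0.0832  0.0005  0.0609] [-1.51790083 -4.61532558  2.36860784]
```

View pics/w3.png

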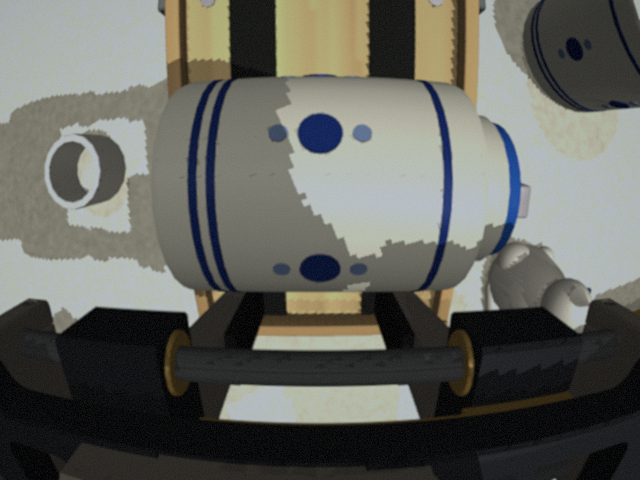

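The jar is still square against the fingers, columns 155–480. Continuing.

play_rows([
  [[0.1, 0, -0.02, 0, 0.6], [0.1, 0, -0.02, 0, 0.6], [0.1, 0, -0.02, 0, 0.6], [0.1, 0, -0.02, 0, 0.6], [0.1, 0, -0.02, 0, 0.6], [0.1, 0, -0.02, 0, 0.6], [0.1, 0, -0.02, 0, 0.6], [0.1, 0, -0.02, 0, 0.6], [0.1, 0, -0.02, 0, 0.6], [0.1, 0, -0.02, 0, 0.6], [0.1, 0, -0.02, 0, 0.6], [0.1, 0, -0.02, 0, 0.6]],
])

```text
clock: 6.33
ee_pos: [0.5709, -0.0137, 0.0704]
eef_rot: [0.824, 0.567, -0.0, -0.0]
wrist_force: [-1.5, -4.7, 3.5]
grip_width: 0.0555
grip_force: 2.4
```

play_rows([
  [[0.1, 0, -0.02, 0, 0.6], [0.1, 0, -0.02, 0, 0.6], [0.1, 0, -0.02, 0, 0.6], [0.1, 0, -0.02, 0, 0.6], [0.1, 0, -0.02, 0, 0.6], [0.1, 0, -0.02, 0, 0.6], [0.1, 0, -0.02, 0, 0.6], [0.1, 0, -0.02, 0, 0.6], [0.1, 0, -0.02, 0, 0.6], [0.1, 0, -0.02, 0, 0.6]],
])

```text
clock: 7.17
ee_pos: [0.5852, 0.0237, 0.0785]
eef_rot: [0.824, 0.567, -0.0, -0.0]
wrist_force: [-1.8, -4.1, 2.4]
grip_width: 0.0552
grip_force: 2.4
```

```bash
python3 - <<'E'
from h import *
import cv2
s=arm.sense();print(mill(s["ee_pos"]),s["wrist_force"])
cv2.imwrite("pics/w4.png",eyes.read_camera("wrist")[:,:,::-1])
E
```

```text
[0.0048 0.0006 0.0785] [-1.75762615 -4.11375172  2.35633369]
```

View pics/w4.png

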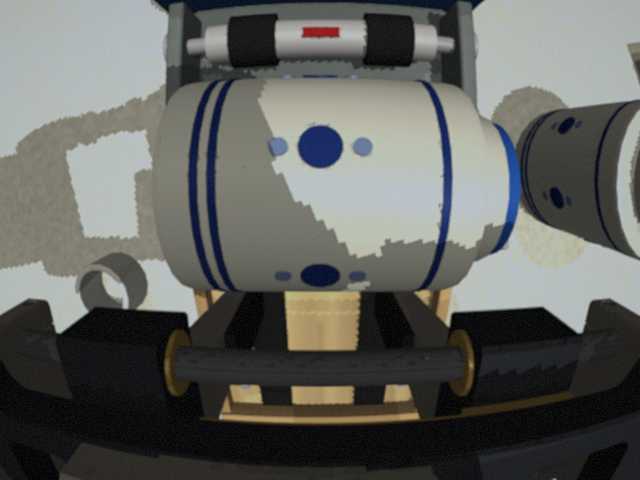

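The jar is at about x = 60, with the back roller visible ahead at row 40. Going slowly over the front roller.

play_rows([
  [[0.07, 0, -0.012, 0, 0.6], [0.07, 0, -0.012, 0, 0.6], [0.07, 0, -0.012, 0, 0.6], [0.07, 0, -0.012, 0, 0.6], [0.07, 0, -0.012, 0, 0.6], [0.07, 0, -0.012, 0, 0.6], [0.06, 0, -0.01, 0, 0.6], [0.05, 0, -0.01, 0, 0.6]],
])

```text
clock: 7.88
ee_pos: [0.5928, 0.0439, 0.0819]
eef_rot: [0.824, 0.567, 0.0, -0.0]
wrist_force: [-0.4, -1.8, -0.1]
grip_width: 0.0554
grip_force: 0.8
```

play_rows([
  [[0.04, 0, -0.005, 0, 0.6], [0.04, 0, -0.005, 0, 0.6], [0.04, 0, -0.005, 0, 0.6], [0.04, 0, -0.005, 0, 0.6]],
])

```text
clock: 8.22
ee_pos: [0.5949, 0.0495, 0.0827]
eef_rot: [0.824, 0.567, 0.0, -0.0]
wrist_force: [0.2, -1.5, 0.2]
grip_width: 0.0552
grip_force: 0.5
```

play_rows([
  [[0.04, 0, 0, 0, 0.6], [0.04, 0, 0, 0, 0.6], [0.04, 0, 0, 0, 0.6], [0.04, 0, 0, 0, 0.6], [0.03, 0, 0, 0, 0.6], [0, 0, 0, 0, 0.6]],
])

```text
clock: 8.72
ee_pos: [0.5978, 0.0566, 0.0829]
eef_rot: [0.824, 0.567, 0.0, -0.0]
wrist_force: [-0.1, -0.1, -0.5]
grip_width: 0.0551
grip_force: 0.0
```

```bash
python3 - <<'E'
from h import *
import cv2
s=arm.sense();print(mill(s["ee_pos"]),s["wrist_force"])
cv2.imwrite("pics/w5.png",eyes.read_camera("wrist")[:,:,::-1])
E
```

```text
[0.04   0.0006 0.0829] [-0.09761221 -0.13187629 -0.53355931]
```

View pics/w5.png

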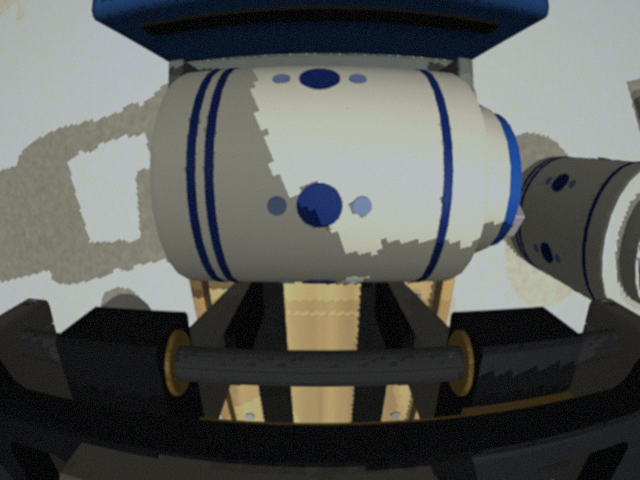

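The jar has left the fingers (rear edge now at row 282) and is dropping forward. I'll wait for it to settle, then back away and rise.

play_rows([
  [[0, 0, 0, 0, 0.6], [0, 0, 0, 0, 0.6], [0, 0, 0, 0, 0.6], [0, 0, 0, 0, 0.6], [0, 0, 0, 0, 0.6], [0, 0, 0, 0, 0.6], [0, 0, 0, 0, 0.6], [0, 0, 0, 0, 0.6], [0, 0, 0, 0, 0.6], [0, 0, 0, 0, 0.6], [0, 0, 0, 0, 0.6], [0, 0, 0, 0, 0.6]],
])

```text
clock: 9.77
ee_pos: [0.5977, 0.0562, 0.0829]
eef_rot: [0.824, 0.567, -0.0, -0.0]
wrist_force: [-0.6, 0.1, -0.0]
grip_width: 0.0549
grip_force: 0.0
```

```bash
python3 - <<'E'
from h import *
import cv2
s=arm.sense();print(mill(s["ee_pos"]),s["wrist_force"])
cv2.imwrite("pics/w6.png",eyes.read_camera("wrist")[:,:,::-1])
E
```

```text
[0.0396 0.0005 0.0829] [-0.56559077  0.06042564 -0.02984272]
```

View pics/w6.png

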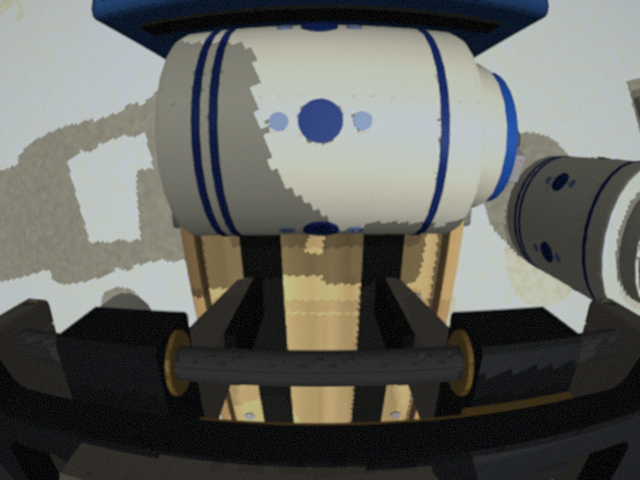

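The jar is seated, with its rear edge at row 235 and a clear gap to the fingers. I'll back off and lift away.

play_rows([
  [[-0.3, 0, 0, 0, 0.6], [-0.6, 0, 0, 0, 0.6], [-0.8, 0, -0.3, 0, 0.6], [-0.6, 0, -0.7, 0, 0.6], [0, 0, -0.8, 0, 0.6], [0, 0, -0.8, 0, 0.6], [0, 0, -0.6, 0, 0.6], [0, 0, 0, 0, 0.6], [0, 0, 0, 0, 0.6], [0, 0, 0, 0, 0.6], [0, 0, 0, 0, 0.6], [0, 0, 0, 0, 0.6]],
])

```text
clock: 10.82
ee_pos: [0.5637, -0.0295, 0.2089]
eef_rot: [0.824, 0.567, -0.001, -0.001]
wrist_force: [-0.3, -0.0, -0.3]
grip_width: 0.0553
grip_force: 0.0
```

```bash
python3 - <<'E'
from h import *
import cv2
a=eyes.read_camera("top")[:,:,::-1];b=eyes.read_camera("scene")[:,:,::-1]
c=np.hstack([cv2.resize(np.ascontiguousarray(i),None,fx=2,fy=2,interpolation=cv2.INTER_CUBIC) for i in(a[130:330,200:400],b[160:360,270:470])])
cv2.imwrite("pics/end.png",cv2.convertScaleAbs(c,alpha=1.4))
print(arm.sense()["ee_pos"],arm.sense()["clock"])
E
```

```text
[ 0.56409495 -0.029584    0.20953741] 10.9167
```

View pics/end.png

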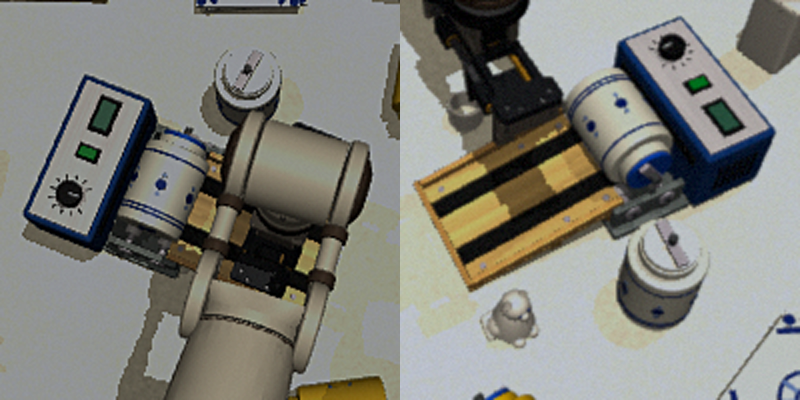

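Both views show the jar resting square between the rollers (left 160,185; right 618,130). The cat and spare jar are still in place, and the arm is clear. Handing in.

```bash
python3 -c "
from bench import workorder
print(workorder.hand_in())"
```

```text
the job is handed in; nothing more can be done
None
```

The jar rolled up the ramp and over the front roller and now rests square between the two rollers, with the arm clear, nothing else seen to have moved, and the job handed in at about 11 s.

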